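# Bring a nesting doll to the painter's lamp on a sprung slide

### The arm

A 7-joint arm with a two-finger parallel gripper is mounted at the origin on the work surface. World frame = base frame: x ahead of the robot, y to its left, z up, the work surface at z = 0. Lengths are in m, angles in rad, forces in N, time in s.
With the tool pointing down it reaches from about 0.4 to 0.85 m from the base axis. Payload 10.4 kg.
Tool frame: the origin (TCP) lies on the centre line of the jaws, within the pads' length; the fingertips stand 19 mm ahead of it and the grasp point (between the pads) is the TCP; z points along the fingers, y is the line along which they close (so a half turn about z gives the same grasp; the last joint's range is limited). The gripper opens to 85 mm and grips with 20 to 120 N. Pads are 22 mm wide; open, the fingers measure 114 mm over their backs; the gripper's body (76 mm by 85 mm) begins 54 mm behind the grasp point. The pads swing forward as they close: fully open they stand 13 mm farther back than shut.
Start: joints at [-1.235, 0.332, -0.065, 1.46, 0.022, 1.35, -0.088], TCP at [0.219, 0.585, 0.25] pointing down, gripper open.
Joint ranges: [-2.6, 2.6], [-0.5, 2.12], [-1.47, 1.34], [0.16, 2.42], [-1.27, 4.41], [0.06, 2.06], [-2.6, 2.6]. Speed limits (rad/s): [2.22, 2.22, 2.79, 2.79, 3.14, 3.14, 3.14].

### API

Orientations are given as a unit quaternion [w, x, y, z].
In Python, from workcell import manip gives the robot as it stands.
- The arm moves only by the tool drive_tool, never from a script. Its argument "rows" is one flat list of numbers, 7 for each row, row after row: the shift along the tool's x, y, z in m, then the turn, a rotation vector about the tool's x, y, z in degrees, then the opening, from 0 (shut) to 1 (fully open). In form: [x, y, z, wx, wy, wz, jaw, x, y, z, wx, wy, wz, jaw, ...]. A call has 1 to 20 rows; each row is the pose to reach, as a shift and turn from the pose commanded when the call began, along the tool's axes at that moment; what a row does not reach only later rows make up. A row lasts 1/10 s, in which the tool goes at most 50 mm and 8.59 degrees, less where a joint would pass 70% of its speed; a pose out of reach is approached as far as the arm can. A call with a gripper value outside its range is refused whole. The fingers move at their own pace and stop on an object; "squeeze" is the grip in N (left out, the last holds). Time passes only in rows, so rows that repeat a pose let the fingers close. It gives the time, the measured TCP pose, the force, the opening and the grip force at its end, in the units of the state.
- manip.state(): the state, without advancing time (a new reading comes with each control period).
- manip.capture(name): name is "scene" or "top" or "wrist"; returns a dict with "image" (400x640x3 uint8, blue, green, red), "K" (3x3 intrinsics, pixels), "dist_coeffs" ([k1, k2, p1, p2, k3] as OpenCV has them; the pictures are not rectified), "world_from_camera" (4x4, takes a point from camera to world coordinates). Camera axes: x right, y down, z forward; pixel columns grow to the right and rows downward; lengths in m; the calibration is good to about 2 mm. A picture is of the moment at which its call begins. There is no depth.
- manip.close_job(): hands the job in; it is judged then, once.
The state is a dict: "clock": time; "joint_pos": joint angles; "qvel": joint speeds; "effort": joint torques, N m; "ee_pos": TCP position; "ee_rot": TCP orientation; "wrist_force": force on the tool from outside, world axes, zero at the start; "torque": the same for the moment, N m; "gripper_width": finger opening in m; "grasp_force": force on a finger pad.
Only numpy, scipy, OpenCV 4.12 (cv2) and the standard library are available. Lean on these libraries where they do the work, as an engineer would, in place of code of your own. Each camera call takes 0.05 s, during which the arm holds its last target. There are 200 camera calls.

### The job

Stand the red-headed nesting doll upright in the round seat of the painting slide while the slide is home, and let go of it. Then take the slide by its blue post and pull it out against its spring until the black pointer is level with the red mark, and finish while still holding it steady there, the doll standing in its seat. Leave the two other dolls and the paint pot where they stand.

Things in the scene. Friction and masses are not known exactly. Their poses are not given: they have to be found in the camera images.
- station: Fixed wooden track, x -200 to +120 mm, 130 mm wide; board 15 mm thick, aluminium rails along both sides (y 45 to 63 mm, top at z = 25 mm). Origin on the table, z up; -x is the way the slide is pulled out (roughly to the robot). A white lamp stands beside it: x -65 to 5, y -75 to -165 mm, up to 235 mm high. Place and yaw vary from start to start; it stays put during the job.
- carriage (a joint): How far the slide (white plate 150 x 80 mm, top 29 mm above the table) is pulled out, m: 0 home, where it starts; grows along the station's -x; stop at 0.14. The spring pulls it home with about 3.5 N at home plus 0.7 N per 10 mm (11 N at 0.11 m); let go, it runs back.
- pull_post (a point): Blue upright post fixed on the near end of the slide, to pull by: 24 mm (x) by 34 mm (y) by 50 mm high. This point: centre of its foot, on the plate's top 29 mm above the table (so its top is at 79 mm). Axes as the station's. It is 95 mm in front (station -x) of the seat's centre and 50 mm in front of the pointer.
- seat (a point): Centre of the floor of the doll's seat on the slide, 29 mm above the table. The seat is a dark wooden ring around it, 50 mm inside and 64 mm outside diameter, 8 mm high. It moves with the slide. Axes as the station's.
- pointer (a point): Centre of the free end of the black pointer on the slide's left (+y) edge: a bar 6 mm wide (x), 4 mm high, lying across the edge. It moves with the slide, 50 mm behind the post and 45 mm in front of the seat.
- mark: Red block on the left rail, 8 mm (x) by 18 mm (y) by 8 mm high; stays put, but its place along the rail differs each time (slide travel 60 to 110 mm). Origin: centre of its underside; axes as the station's. The pointer is level with the mark when both have the same place along the station's x.
- red_doll: The doll to be placed: 95 mm tall nesting doll, bare wood body and red head, about 70 g (varies). Underside 36 mm diameter, belly 47 mm diameter at 30 mm, 45 mm diameter at 45 mm, neck 32 mm at 62 mm, head 35 mm at 74 mm, rounded top. Origin: centre of its underside, z up. It stands on the table to the left of the track.
- yellow_doll: Same shape and size as red_doll, but finished: yellow head, green body, red apron. Bystander. Origin: centre of its underside.
- blue_doll: Same shape and size as red_doll, but finished: blue head, brick-coloured body, yellow apron. Bystander. Origin: centre of its underside.
- paint_pot: Closed green paint pot, 44 mm diameter, 50 mm high. Bystander. Origin: centre of its underside.

How it is judged:
On the way, in this order (a step that is already met when the one before it is completed fails the run):
1. the red-headed doll stands released in the seat with the slide home (distance between red_doll and seat below 0.009 m and angle between red_doll's own z axis and vertical below 0.12 rad and contact force between the fingers and red_doll below 0.1 N and value of joint carriage below 0.012 m), for 0.2 s.
2. the slide is held by its post with the pointer level with the red mark (x of pointer in the frame of mark between -0.006 and 0.006 m and contact force between the fingers and carriage_c12 above 2 N), for 0.3 s.
At the end, for the whole second after the job is handed in: The gripper still holds the blue post (at least 2 N of contact), the pointer stands still within 6 mm of the red mark along the track, the red-headed doll stands upright (within 7 degrees) and free in the seat (its foot within 9 mm of the seat's centre), the other dolls and the pot are upright (all of step 2 and distance between red_doll and seat below 0.009 m and angle between red_doll's own z axis and vertical below 0.12 rad and contact force between the fingers and red_doll below 0.1 N and velocity of joint carriage between -0.01 and 0.01 m/s and linear speed of red_doll below 0.02 m/s and angle between each of yellow_doll, blue_doll, paint_pot's own z axis and vertical below 0.2 rad); the arm keeps its last pose, push and grip.
It fails at once if the yellow doll is moved more than 25 mm (distance of yellow_doll from where it was at the start of the episode above 0.025 m).
It fails at once if the blue doll is moved more than 25 mm (distance of blue_doll from where it was at the start of the episode above 0.025 m).
It fails at once if the paint pot is moved more than 25 mm (distance of paint_pot from where it was at the start of the episode above 0.025 m).
It also fails if it takes over 48 s, if anything falls off the work surface, if the arm or the gripper's body presses on something with over 40 N, if the wrist force passes 120 N, or if a joint passes its speed limit or range.

## Working session

There is one attempt and no reset: what is moved stays moved. The work goes in short steps, Python scripts to look and compute and a tool call to move; the robot and the scene stay as the last step left them, time stands still between calls to the robot, and variables do not carry over. Pictures are saved under pics/ and viewed, at most 10 in all, crops included, and the job is handed in when it is done.

Besides the shell and the picture viewer there is one more tool, called after "Emit:" by a JSON object that holds its "method" and its "body". drive_tool: Moves the arm, as the interface text tells. Its arguments: {"type":"object","properties":{"rows":{"type":"array"},"squeeze":{"type":"number"}},"required":["rows"]}

```bash
mkdir -p pics; python3 - <<'E'
from workcell import manip
import cv2
s=manip.state();print({k:s[k] for k in("clock","ee_pos","ee_rot","gripper_width","joint_pos")})
for n in("scene","top"):
    c=manip.capture(n);cv2.imwrite(f"pics/{n}0.png",c["image"]);print(n,c["K"],c["dist_coeffs"],c["world_from_camera"])
E
```

```text
{'clock': 0.0, 'ee_pos': array([0.21935219, 0.58486511, 0.24950555]), 'ee_rot': array([-9.08000419e-05,  1.78433669e-01,  9.83951678e-01, -7.16253412e-04]), 'gripper_width': 0.08515922737372017, 'joint_pos': array([-1.23461681,  0.33287785, -0.06467358,  1.46095507,  0.02160083,
        1.34989902, -0.08850575])}
scene [[428.50346449   0.         320.39957945]
 [  0.         428.50346449 196.98586345]
 [  0.           0.           1.        ]] [-0.06684715  0.          0.          0.          0.        ] [[-0.33985617  0.66200659 -0.66801576  1.10915466]
 [ 0.94047446  0.24100872 -0.2396301   0.30885048]
 [ 0.00236091 -0.70969153 -0.70450859  0.57801447]
 [ 0.          0.          0.          1.        ]]
top [[411.56304363   0.         318.45942634]
 [  0.         411.56304363 203.72250506]
 [  0.           0.           1.        ]] [-0.03082341  0.          0.          0.          0.        ] [[-0.02511179 -0.99332399  0.11259155  0.50007974]
 [-0.99929358  0.02179226 -0.03061753  0.1396001 ]
 [ 0.0279595  -0.11328088 -0.99316953  0.91207312]
 [ 0.          0.          0.          1.        ]]
```

View pics/top0.png

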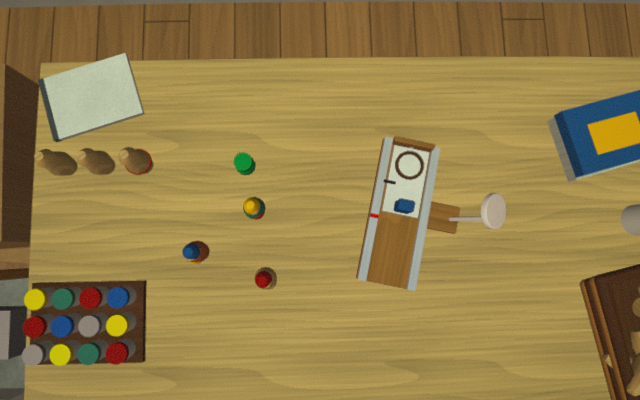

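View pics/scene0.png

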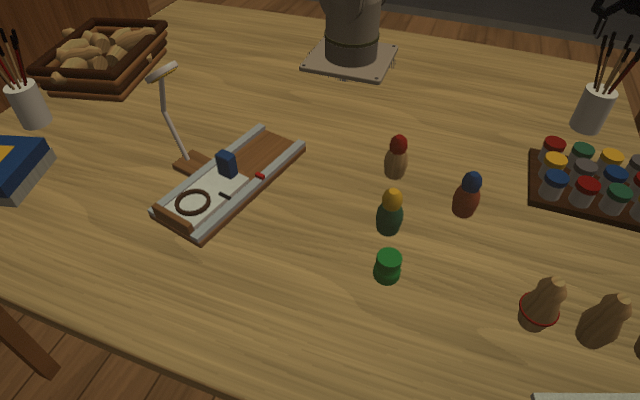

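```bash
cat > h.py <<'E'
import cv2,numpy as np
from workcell import manip
def ray(c,p):
    n=cv2.undistortPoints(np.array([[p]],float),c["K"],c["dist_coeffs"])[0,0]
    T=c["world_from_camera"];return T[:3,3],T[:3,:3]@np.array([n[0],n[1],1])
def onz(c,p,z):
    o,d=ray(c,p);return o+d*(z-o[2])/d[2]
def proj(c,P):
    M=np.linalg.inv(c["world_from_camera"])
    return cv2.projectPoints(np.array(P,float).reshape(-1,3),cv2.Rodrigues(M[:3,:3])[0],M[:3,3],c["K"],c["dist_coeffs"])[0][:,0]
def tri(pairs):
    A=np.zeros((3,3));b=np.zeros(3)
    for c,p in pairs:
        o,d=ray(c,p);d/=np.linalg.norm(d);Q=np.eye(3)-np.outer(d,d);A+=Q;b+=Q@o
    return np.linalg.solve(A,b)
def blobs(img,kind,box,amin=8):
    x0,y0,x1,y1=box;h=cv2.cvtColor(img[y0:y1,x0:x1],cv2.COLOR_BGR2HSV);H,S,V=cv2.split(h)
    m={"red":((H<6)|(H>172))&(S>170)&(V>60),"blue":(H>100)&(H<130)&(S>110),"dark":(V<75),"yellow":(H>18)&(H<32)&(S>200)&(V>120),"green":(H>50)&(H<80)&(S>150)}[kind]
    n,_,st,ce=cv2.connectedComponentsWithStats(m.astype(np.uint8))
    return [(st[i].tolist(),(ce[i]+[x0,y0]).round(1).tolist()) for i in range(1,n) if st[i][4]>=amin]
E
python3 - <<'E'
from h import *
c={n:manip.capture(n) for n in("top","scene")}
for n,bx in(("top",(170,130,450,300)),("scene",(145,110,490,300))):
    for k in("red","blue","dark","yellow","green"):
        print(n,k,blobs(c[n]["image"],k,bx))
t=cv2.resize(c["top"]["image"][130:300,350:450],None,fx=3.5,fy=3.5,interpolation=cv2.INTER_CUBIC)
s=cv2.resize(c["scene"]["image"][120:250,140:310],None,fx=2.5,fy=2.5,interpolation=cv2.INTER_CUBIC)
o=np.zeros((600,800,3),np.uint8);o[:595,:350]=t;o[:325,360:785]=s
d=cv2.resize(c["top"]["image"][190:300,170:290],None,fx=2.4,fy=2.4);o[330:594,360:648]=d
cv2.imwrite("pics/z1.png",o)
E
```

```text
top red [([85, 84, 8, 5, 11], [258.5, 216.6]), ([200, 84, 9, 4, 22], [374.0, 215.3]), ([86, 141, 16, 17, 189], [262.8, 278.9])]
top blue [([225, 69, 19, 14, 204], [404.0, 205.8]), ([13, 114, 17, 15, 184], [190.9, 251.1])]
top dark [([227, 22, 26, 14, 43], [410.1, 156.0]), ([77, 29, 8, 14, 32], [252.0, 166.0]), ([243, 41, 8, 7, 9], [416.9, 174.4]), ([214, 50, 11, 4, 22], [388.8, 181.4]), ([85, 68, 10, 19, 81], [260.4, 207.7]), ([225, 71, 14, 12, 34], [398.9, 207.7]), ([16, 112, 22, 17, 146], [196.2, 247.7]), ([91, 138, 11, 9, 41], [266.5, 271.5])]
top yellow [([73, 69, 15, 15, 157], [249.9, 206.2]), ([22, 132, 8, 2, 13], [195.7, 262.4])]
top green [([64, 23, 21, 21, 322], [243.8, 163.3])]
scene red [([250, 25, 12, 14, 75], [401.9, 140.1]), ([110, 62, 10, 7, 34], [259.8, 174.9])]
scene blue [([71, 40, 19, 10, 96], [225.3, 154.4]), ([325, 62, 12, 10, 36], [475.7, 174.5])]
scene dark [([239, 27, 21, 43, 540], [393.1, 159.7]), ([70, 40, 23, 29, 393], [226.4, 165.9]), ([3, 40, 157, 98, 791], [199.5, 215.8]), ([28, 55, 18, 11, 65], [180.8, 170.5]), ([307, 61, 30, 47, 866], [465.9, 195.4]), ([110, 65, 8, 4, 12], [258.1, 176.6]), ([30, 79, 35, 27, 342], [191.9, 202.4]), ([74, 82, 12, 8, 41], [224.6, 195.8]), ([231, 87, 27, 39, 714], [388.0, 218.9]), ([228, 148, 28, 28, 468], [385.1, 273.5])]
scene yellow []
scene green []
```

View pics/z1.png

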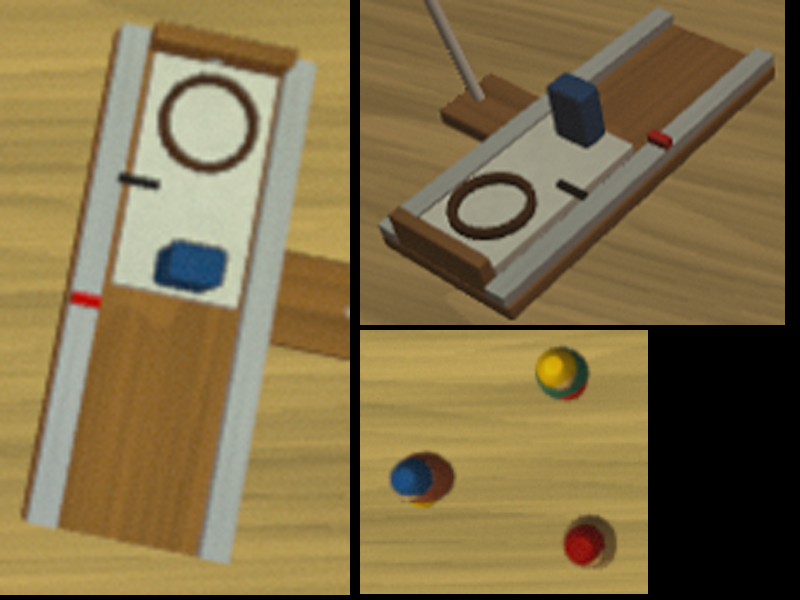

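```bash
python3 - <<'E'
from h import *
from scipy.optimize import least_squares
from scipy.spatial.transform import Rotation as R
c={n:manip.capture(n) for n in("top","scene")}
T=lambda u,v:(u/3.5+350-.36,v/3.5+130-.36)
S=lambda u,v:((u-360)/2.5+140-.3,v/2.5+120-.3)
def f(p,full=False):
    x,y,a,s,m,py,tx,ty=p
    L=[("top",T(208,122),(s,0,.037)),("top",(388.8,181.4),(s-.045,py,.031)),("top",(374,215.3),(m,.054,.030)),
    ("scene",S(491,206),(s,0,.035)),("scene",(224.6,195.8),(s-.045,py,.031)),("scene",(259.8,174.9),(m,.054,.029)),
    ("top",T(118,24),(.12,.063,.025)),("top",T(315,64),(.12,-.063,.025)),("top",T(22,519),(-.2,.063,.025)),("top",T(57,527),(-.2,.045,.025)),("top",T(228,563),(-.2,-.063,.025)),("top",T(199,555),(-.2,-.045,.025))]
    r=[]
    for n,px,P in L:
        w=R.from_euler("z",a).apply(P)+[x,y,0]
        if n=="scene": w=w+[tx,ty,0]
        r.append(proj(c[n],w)[0]-px)
    return np.array(r+[[tx*1000,ty*1000]]).ravel()*1.0
q=least_squares(f,[.55,0,-.2,.06,-.05,.04,0,0]);print(q.x.round(4),np.degrees(q.x[2]),f(q.x).round(1).reshape(-1,2).tolist())
x,y,a,s,m=q.x[:5]
for n,P in(("seat",(s,0,0)),("post",(s-.095,0,0)),("mark",(m,.054,0)),("postgoal",(m-.05,0,0))): print(n,R.from_euler("z",a).apply(P)[:2]+[x,y])
print("travel",s-.045-m)
for nm,a_,b in(("red",(262.8,278.9),(401.9-3,142)),("blue",(190.9,251.1),None),("yel",(249.9,206.2),None)):
    print(nm,onz(c["top"],a_,.078), b is not None and tri([(c["top"],a_),(c["scene"],b)]))
print("pot",onz(c["top"],(243.8,163.3),.05)); 
# red doll body outline check
P=onz(c["top"],(262.8,278.9),.078)
print(proj(c["scene"],[P*[1,1,0]+[0,0,z] for z in(0,.03,.075,.095)]))
i=c["scene"]["image"];cv2.imwrite("pics/d1.png",cv2.resize(i[125:190,375:425],None,fx=8,fy=8))
E
```

```text
[ 6.185e-01 -7.240e-02 -2.270e-01  6.550e-02 -5.990e-02  3.570e-02
  4.000e-04 -2.000e-04] -13.005618166050478 [[-0.1, -0.6], [-0.0, -0.4], [-0.3, -0.0], [0.3, -0.9], [-0.0, -0.2], [0.3, 0.4], [0.9, -0.7], [-0.2, -0.6], [1.1, 0.8], [-0.7, 0.2], [-0.2, -0.1], [-0.1, 0.5], [0.4, -0.2]]
seat [ 0.68239916 -0.08717225]
post [ 0.5898361  -0.06579282]
mark [ 0.57231402 -0.00632405]
postgoal [ 0.5114441  -0.04768651]
travel 0.08045584893207258
red [0.44619956 0.22871258 0.078     ] [0.44623258 0.22893899 0.07996599]
blue [0.50473471 0.37189808 0.078     ] False
yel [0.59262733 0.25330488 0.078     ] False
pot [0.68770894 0.26951221 0.05      ]
[[393.48098593 173.38440477]
 [395.31208708 162.07491201]
 [398.21826462 144.03952733]
 [399.57534764 135.58088875]]
```

View pics/d1.png

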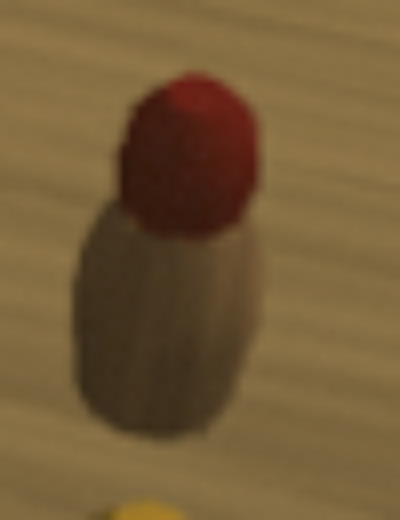

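Emit:
{"method": "drive_tool", "body": {"rows": [-0.3375,-0.2537,0.08,0,0,82.4,1,-0.3375,-0.2537,0.08,0,0,82.4,1,-0.3375,-0.2537,0.08,0,0,82.4,1,-0.3375,-0.2537,0.08,0,0,82.4,1,-0.3375,-0.2537,0.08,0,0,82.4,1,-0.3375,-0.2537,0.08,0,0,82.4,1,-0.3375,-0.2537,0.08,0,0,82.4,1,-0.3375,-0.2537,0.08,0,0,82.4,1,-0.3375,-0.2537,0.08,0,0,82.4,1,-0.3375,-0.2537,0.08,0,0,82.4,1,-0.3375,-0.2537,0.08,0,0,82.4,1,-0.3375,-0.2537,0.08,0,0,82.4,1,-0.3375,-0.2537,0.08,0,0,82.4,1,-0.3375,-0.2537,0.08,0,0,82.4,1,-0.3375,-0.2537,0.08,0,0,82.4,1,-0.3375,-0.2537,0.08,0,0,82.4,1]}}

```text
clock: 1.9
ee_pos: [0.4463, 0.2294, 0.1703]
ee_rot: [-0.0, 0.782, 0.623, 0.0]
wrist_force: [0.2, -0.0, -0.7]
gripper_width: 0.0853
grasp_force: 0.0
```

```bash
cat >> h.py <<'E'
from scipy.spatial.transform import Rotation as R
def todo(goal,yaw=-13.0):
    s=manip.state();q=s["ee_rot"];r=R.from_quat([q[1],q[2],q[3],q[0]])
    G=R.from_euler("z",yaw,degrees=True)*R.from_matrix(np.array([[0,1,0],[1,0,0],[0,0,-1]]).astype(float))
    print("t",round(s["clock"],2),"pos",s["ee_pos"].round(4),"shift",r.inv().apply(np.array(goal)-s["ee_pos"]).round(4),"turn",np.degrees((r.inv()*G).as_rotvec()).round(2),"F",s["wrist_force"].round(1),"w",round(s["gripper_width"],4),"g",round(s["grasp_force"],1),"q",s["joint_pos"].round(2))
E
python3 - <<'E'
from h import *
todo((.4462,.2288,.042))
c=manip.capture("wrist");cv2.imwrite("pics/w1.png",c["image"])
print(proj(c,[(.4462,.2288,.075),(.4462,.2288,.095),(.4462,.2288,0)]),blobs(c["image"],"red",(0,0,640,400),60))
E
```

```text
t 1.9 pos [0.4463 0.2294 0.1703] shift [-6.000e-04  1.000e-04  1.283e-01] turn [-0.   -0.    0.09] F [ 0.2 -0.  -0.7] w 0.0853 g 0.0 q [-0.86  0.12  0.32  1.9  -0.04  1.13 -0.75]
[[319.25265042 211.76888656]
 [319.32723281 222.78335464]
 [319.0557517  182.72194206]] [([478, 126, 17, 25, 134], [484.3, 138.6]), ([291, 187, 43, 50, 1552], [311.9, 212.7])]
```

View pics/w1.png

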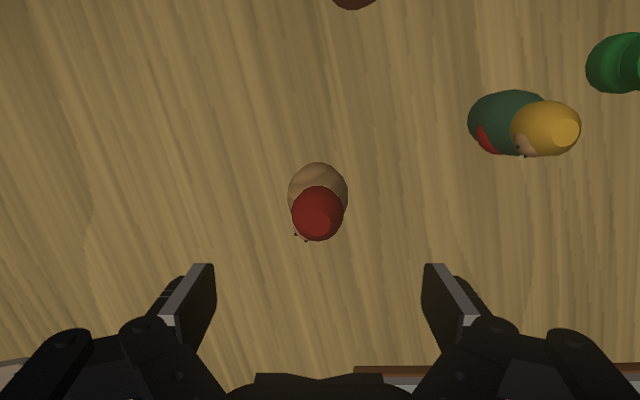

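The doll's head is at about (318,213), against a prediction of (319,212), so it is centred between the fingers. I'll descend and grip.

Emit:
{"method": "drive_tool", "body": {"rows": [-0.0006,0,0.04,0,0,0,1,-0.0006,0,0.07,0,0,0,1,-0.0006,0,0.1,0,0,0,1,-0.0006,0,0.12,0,0,0,1,-0.0006,0,0.128,0,0,0,1,-0.0006,0,0.128,0,0,0,1,-0.0006,0,0.128,0,0,0,0.7,-0.0006,0,0.128,0,0,0,0.4,-0.0006,0,0.128,0,0,0,0.4,-0.0006,0,0.128,0,0,0,0.4,-0.0006,0,0.128,0,0,0,0.4,-0.0006,0,0.128,0,0,0,0.4], "squeeze": 25}}

```text
clock: 3.15
ee_pos: [0.4466, 0.2289, 0.0432]
ee_rot: [-0.0, 0.782, 0.623, 0.001]
wrist_force: [-0.6, -0.9, 4.5]
gripper_width: 0.0456
grasp_force: 24.9
```

```bash
python3 - <<'E'
from h import *
todo((.4462,.2288,.17))
E
```

```text
t 3.15 pos [0.4466 0.2289 0.0432] shift [-1.000e-04 -3.000e-04 -1.268e-01] turn [ 0.03 -0.07  0.05] F [-0.6 -0.9  4.5] w 0.0456 g 24.9 q [-0.84  0.3   0.31  2.01 -0.12  0.85 -0.69]
```

Emit:
{"method": "drive_tool", "body": {"rows": [0,0,-0.02,0,0,0,0.4,0,0,-0.06,0,0,0,0.4,0,0,-0.1,0,0,0,0.4,-0.02,0.024,-0.13,0,0,0,0.4,-0.05,0.059,-0.14,0,0,0,0.4,-0.08,0.094,-0.14,0,0,0,0.4,-0.11,0.13,-0.14,0,0,0,0.4,-0.14,0.165,-0.14,0,0,0,0.4,-0.17,0.2,-0.14,0,0,0,0.4,-0.2,0.236,-0.14,0,0,0,0.4,-0.23,0.271,-0.14,0,0,0,0.4,-0.2449,0.291,-0.14,0,0,0,0.4,-0.2549,0.3009,-0.13,0,0,0,0.4,-0.2549,0.3009,-0.12,0,0,0,0.4,-0.2549,0.3009,-0.12,0,0,0,0.4,-0.2549,0.3009,-0.12,0,0,0,0.4]}}

```text
clock: 4.75
ee_pos: [0.6817, -0.0851, 0.1619]
ee_rot: [-0.001, 0.782, 0.624, -0.0]
wrist_force: [0.7, -0.0, -1.2]
gripper_width: 0.0448
grasp_force: 26.4
```

```bash
python3 - <<'E'
from h import *
todo((.6824,-.0872,.0735))
a=manip.capture("scene")["image"][60:260,130:390];b=manip.capture("top")["image"][120:300,330:530]
o=np.zeros((600,800,3),np.uint8);o[:400,:520]=cv2.resize(a,None,fx=2,fy=2);b=cv2.resize(b,(280,252));o[:252,520:]=b
cv2.imwrite("pics/a2.png",o)
E
```

```text
t 4.75 pos [ 0.6817 -0.0851  0.1619] shift [-0.002   0.0012  0.0884] turn [-0.08 -0.06  0.17] F [ 0.7 -0.  -1.2] w 0.0448 g 26.4 q [-0.3   0.56  0.51  1.41 -0.28  1.24  0.02]
```

View pics/a2.png

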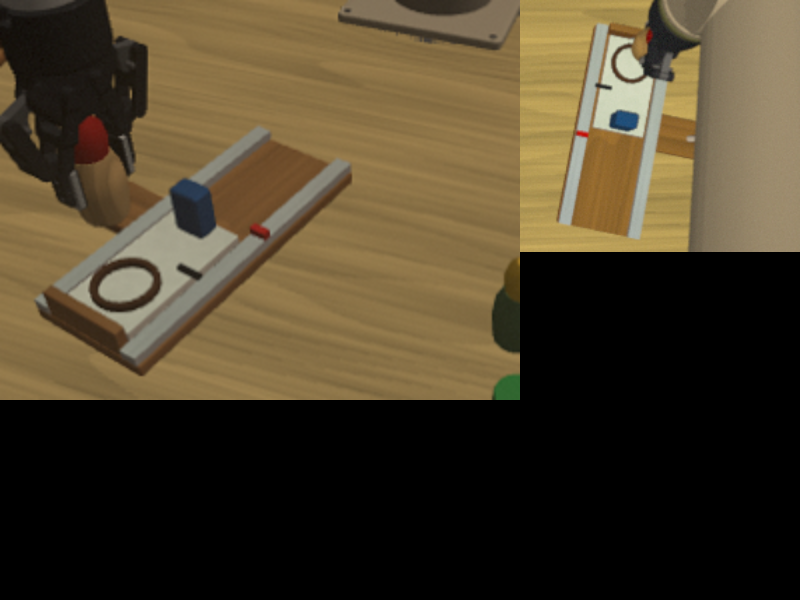

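```bash
python3 - <<'E'
from h import *
c=manip.capture("scene");a=c["image"]
cv2.imwrite("pics/a3.png",cv2.resize(a[0:240,60:380],None,fx=2.4,fy=2.4))
# lamp head: station-> base fit; head in top at (493,211) z~.23
print(proj(c,[(.5620,-.183,.2),(.5620,-.183,0)]))
E
```

```text
[[164.084822    77.29784583]
 [187.57565044 163.27704214]]
```

View pics/a3.png

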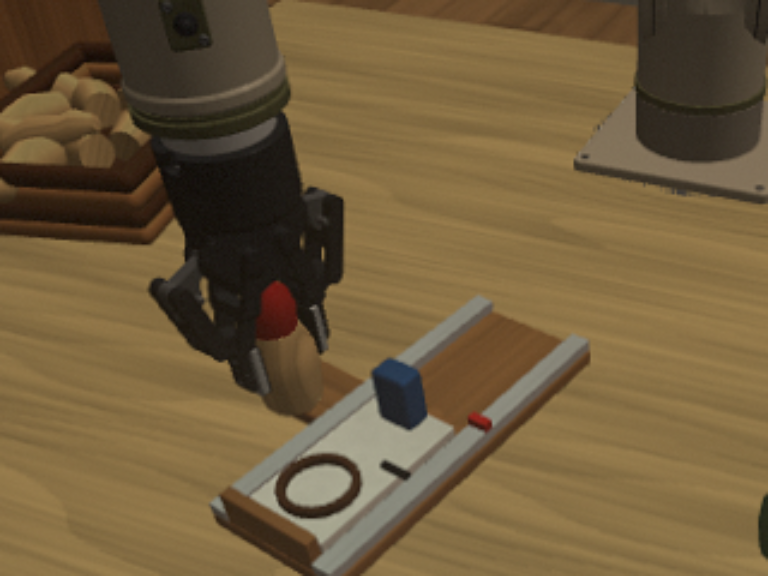

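```bash
cat > fk.py <<'E'
from h import *
from scipy.optimize import least_squares
import itertools
D=[([-1.23461681,.33287785,-.06467358,1.46095507,.02160083,1.34989902,-.08850575],[.21935,.58487,.24951],69.44),
([-.86,.12,.32,1.9,-.04,1.13,-.75],[.4463,.2294,.1703],-13.1),([-.84,.3,.31,2.01,-.12,.85,-.69],[.4466,.2289,.0432],-13),
([-.3,.56,.51,1.41,-.28,1.24,.02],[.6817,-.0851,.1619],-13)]
def fk(q,p,s):
    h,l1,l2,d,e1,e2=p;Rz=lambda a:R.from_euler("z",a);Ry=lambda a:R.from_euler("y",a)
    r=Rz(s[0]*q[0]);sh=np.array([0,0,h]);o=[sh]
    r=r*Ry(q[1])*Rz(s[1]*q[2]);o.append(sh+r.apply([e1,0,l1]))
    r=r*Ry(q[3])*Rz(s[2]*q[4]);o.append(o[1]+r.apply([e2,0,l2]))
    r=r*Ry(q[5]);o.append(o[2]+r.apply([0,0,d]))
    return np.array(o)
def fit():
    best=None
    for s in itertools.product((-1,1),(-1,1),(-1,1)):
      f=lambda p:np.concatenate([fk(q,p,s)[3]-x for q,x,_ in D]+[np.array(p[4:])*.02])
      w=least_squares(f,[.35,.45,.45,.3,0,0])
      if best is None or w.cost<best[0]:best=(w.cost,w.x,s,f(w.x))
    return best
E
python3 - <<'E'
from fk import *
b=fit();print(b[1].round(3),b[2],(b[3]*1000).round(0));p,s=b[1],b[2]
s0=manip.state();print(fk(s0["joint_pos"],p,s).round(3),s0["joint_pos"].round(3),s0["effort"].round(1))
# goal config: from current joints, min-norm IK down to z=.0735, tool vertical
def res(q): 
    o=fk(q,p,s);v=(o[3]-o[2])/np.linalg.norm(o[3]-o[2]);return np.concatenate([(o[3]-[.6824,-.0872,.0735])*100,(v-[0,0,-1])*100,(q-s0["joint_pos"])*.1])
g=least_squares(res,s0["joint_pos"]).x;print(g.round(2),fk(g,p,s).round(3))
import math
a=np.radians(-13);st=lambda x,y:(np.array([.6185+math.cos(a)*x-math.sin(a)*y,-.0724+math.sin(a)*x+math.cos(a)*y])).round(3)
print("lamp corners",[st(x,y).tolist() for x in(-.065,.005) for y in(-.075,-.165)])
cc={"K":np.array([[411.56304363,0,318.45942634],[0,411.56304363,203.72250506],[0,0,1]]),"dist_coeffs":np.array([-.0308,0,0,0,0.]),"world_from_camera":manip.capture("top")["world_from_camera"]}
print("lamp head",onz(cc,(493,211),.225))
E
```

```text
[1.4965e+01 2.1200e-01 4.9000e-01 1.4779e+01 8.9000e-02 2.0000e-03] (-1, -1, -1) [-53.   1.  -2.  14.  22.   4. -18.  11.  -5.   3.  13.   3.   2.   0.]
[[ 0.0000e+00  0.0000e+00  1.4965e+01]
 [ 1.8300e-01  1.0000e-02  1.5103e+01]
 [ 6.3300e-01 -1.0200e-01  1.4944e+01]
 [ 6.4600e-01 -9.1000e-02  1.6500e-01]] [-0.295  0.562  0.515  1.408 -0.282  1.244  0.02 ] [ -0.  -69.5  11.6 -36.6   0.    0.   -0. ]
[-0.16  1.    0.42  0.95 -0.37  1.25  0.02] [[ 0.0000e+00  0.0000e+00  1.4965e+01]
 [ 2.2500e-01  1.0000e-03  1.5010e+01]
 [ 6.8000e-01 -8.7000e-02  1.4853e+01]
 [ 6.8200e-01 -8.7000e-02  7.4000e-02]]
lamp corners [[0.538, -0.131], [0.518, -0.219], [0.607, -0.147], [0.586, -0.234]]
lamp head [ 0.55892888 -0.17932875  0.225     ]
```

```bash
cat > fk2.py <<'E'
from h import *
from scipy.optimize import least_squares
import itertools
from fk import D
s0=manip.state();D=D[:3]+[(s0["joint_pos"],s0["ee_pos"],-13)]
def fk(q,p,s):
    hd,l1,l2,a0,e1,e2,a6=p;d=.30;h=hd+d;Rz=lambda a:R.from_euler("z",a);Ry=lambda a:R.from_euler("y",a)
    r=Rz(s[0]*q[0]);sh=r.apply([a0,0,h]);o=[sh]
    r=r*Ry(q[1])*Rz(s[1]*q[2]);o.append(sh+r.apply([e1,0,l1]))
    r=r*Ry(q[3])*Rz(s[2]*q[4]);o.append(o[1]+r.apply([e2,0,l2]))
    r=r*Ry(q[5]);o.append(o[2]+r.apply([a6,0,d]))
    v=r.apply([0,0,1])
    return np.array(o),v
def fit():
    out=[]
    for s in itertools.product((-1,1),(-1,1),(-1,1)):
      def f(p):
        r=[]
        for q,x,_ in D:
            o,v=fk(q,p,s);r+=[o[3]-x,(v-[0,0,-1])*.3]
        return np.concatenate(r+[np.array(p[3:])*.01])
      w=least_squares(f,[.05,.45,.45,0,0,0,0]);out.append((w.cost,w.x,s,f(w.x)))
    return sorted(out,key=lambda t:t[0])
E
python3 - <<'E'
from fk2 import *
for b in fit()[:2]:print(b[0],b[1].round(3),b[2],(b[3]*1000).round(0).tolist())
b=fit()[0];print(fk(s0["joint_pos"],b[1],b[2])[0].round(3))
E
```

```text
0.0014493469431406762 [-0.095  0.457  0.473 -0.097 -0.028 -0.01  -0.133] (-1, -1, -1) [-50.0, 14.0, 2.0, -0.0, -0.0, 0.0, -9.0, 7.0, -2.0, -0.0, -1.0, 0.0, -2.0, 7.0, 1.0, -0.0, -0.0, 0.0, 2.0, -5.0, -0.0, 0.0, 0.0, 0.0, -1.0, -0.0, -0.0, -1.0]
0.005556483928218832 [0.22  0.235 0.495 0.95  0.038 0.08  0.958] (-1, 1, 1) [-60.0, -37.0, -5.0, -0.0, -0.0, 0.0, 5.0, 39.0, -3.0, -1.0, -0.0, 0.0, 26.0, -37.0, 5.0, -0.0, -0.0, 0.0, 22.0, 43.0, 4.0, 0.0, 0.0, 0.0, 9.0, 0.0, 1.0, 10.0]
[[-0.093 -0.028  0.205]
 [ 0.117  0.05   0.604]
 [ 0.554 -0.059  0.463]
 [ 0.684 -0.091  0.163]]
```

Emit:
{"method": "drive_tool", "body": {"rows": [-0.001,0.0006,0.01,0,0,0,0.4,-0.002,0.0012,0.02,0,0,0,0.4,-0.002,0.0012,0.03,0,0,0,0.4,-0.002,0.0012,0.04,0,0,0,0.4,-0.002,0.0012,0.04,0,0,0,0.4]}}

```text
clock: 5.45
ee_pos: [0.682, -0.0893, 0.1199]
ee_rot: [-0.001, 0.782, 0.623, -0.001]
wrist_force: [-0.8, -0.5, -2.0]
gripper_width: 0.045
grasp_force: 26.4
```

```bash
python3 - <<'E'
from h import *
todo((.6824,-.0872,.0735));print(manip.state()["effort"].round(2))
E
```

```text
t 5.45 pos [ 0.682  -0.0893  0.1199] shift [0.0022 0.0001 0.0464] turn [-0.18  0.03  0.04] F [-0.8 -0.5 -2. ] w 0.045 g 26.4 q [-0.28  0.6   0.5   1.44 -0.3   1.18  0.03]
[ 3.700e-01 -7.189e+01  1.262e+01 -3.599e+01 -3.000e-02 -3.800e-01
  6.000e-02]
```

Emit:
{"method": "drive_tool", "body": {"rows": [0.002,0,0.01,0,0,0,0.4,0.002,0,0.02,0,0,0,0.4,0.002,0,0.025,0,0,0,0.4,0.002,0,0.025,0,0,0,0.4,0.002,0,0.025,0,0,0,0.4,0.002,0,0.025,0,0,0,0.4]}}

```text
clock: 6.05
ee_pos: [0.6838, -0.0877, 0.0978]
ee_rot: [0.0, 0.782, 0.623, 0.0]
wrist_force: [-0.3, -0.4, -0.7]
gripper_width: 0.0448
grasp_force: 26.4
```

```bash
python3 - <<'E'
from h import *
todo((.6824,-.0872,.0735));print(manip.state()["effort"].round(2))
c=manip.capture("scene");a=c["image"][120:260,120:280];b=manip.capture("top")["image"][125:245,350:450]
o=np.zeros((560,800,3),np.uint8);o[:420,:480]=cv2.resize(a,None,fx=3,fy=3);o[:384,480:]=cv2.resize(b,(320,384));cv2.imwrite("pics/a4.png",o)
E
```

```text
t 6.05 pos [ 0.6838 -0.0877  0.0978] shift [ 0.0001 -0.0015  0.0243] turn [ 0.05 -0.01  0.04] F [-0.3 -0.4 -0.7] w 0.0448 g 26.4 q [-0.28  0.62  0.49  1.46 -0.31  1.13  0.04]
[-4.000e-02 -7.176e+01  1.247e+01 -3.478e+01  1.000e-02  1.000e-02
  0.000e+00]
```

View pics/a4.png

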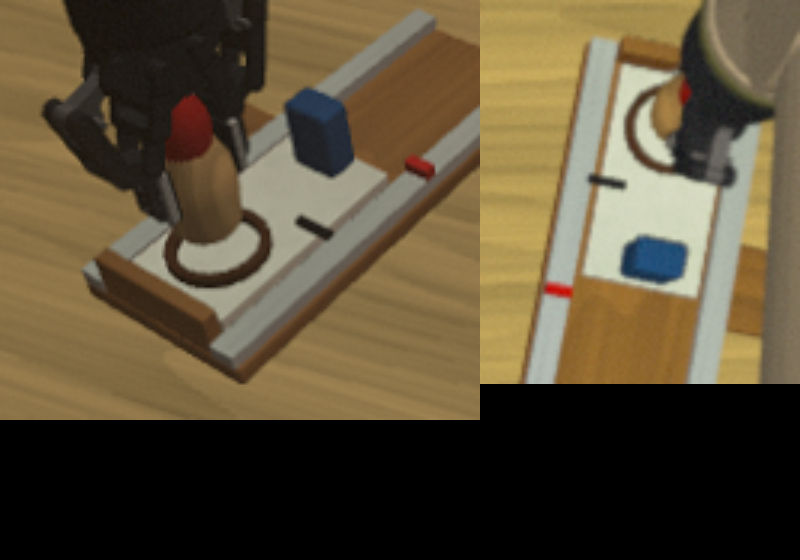

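```bash
python3 - <<'E'
from h import *
c=manip.capture("scene");x,y,z=manip.state()["ee_pos"];b=z-.0432
t=np.linspace(0,6.28,60)
im=cv2.resize(c["image"][120:260,120:280],None,fx=4,fy=4,interpolation=cv2.INTER_CUBIC)
def draw(cx,cy,z,r,col):
    q=proj(c,np.c_[cx+r*np.cos(t),cy+r*np.sin(t),0*t+z]);cv2.polylines(im,[np.round((q-[120,120]+.5)*4).astype(int)],True,col,1)
for h,r in((0,.018),(.03,.0235),(.045,.0225),(.074,.0175)):draw(x,y,b+h,r,(0,255,0))
draw(.6824,-.0872,.037,.025,(255,0,255));draw(.6824,-.0872,.037,.032,(255,0,255))
cv2.imwrite("pics/a5.png",im)
E
```

```text
(no output)
```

View pics/a5.png

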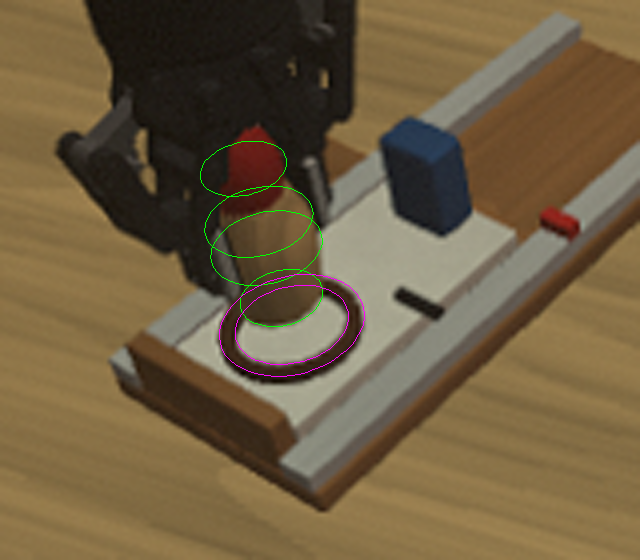

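Emit:
{"method": "drive_tool", "body": {"rows": [0,-0.001,0.008,0,0,0,0.4,0,-0.001,0.016,0,0,0,0.4,0,-0.001,0.022,0,0,0,0.4,0,-0.001,0.0247,0,0,0,0.4,0,-0.001,0.0247,0,0,0,0.4,0,-0.001,0.0247,0,0,0,0.4,0,-0.001,0.0247,0,0,0,0.4]}}

```text
clock: 6.9
ee_pos: [0.6825, -0.0874, 0.0724]
ee_rot: [-0.0, 0.782, 0.623, -0.0]
wrist_force: [0.4, -0.1, 0.4]
gripper_width: 0.0452
grasp_force: 26.5
```

```bash
python3 - <<'E'
from h import *
todo((.6824,-.0872,.0725));print(manip.state()["effort"].round(2))
E
```

```text
t 6.9 pos [ 0.6825 -0.0874  0.0724] shift [ 0.0001 -0.0001 -0.0001] turn [-0.01  0.    0.04] F [ 0.4 -0.1  0.4] w 0.0452 g 26.5 q [-0.28  0.65  0.48  1.48 -0.32  1.09  0.05]
[-1.000e-02 -7.259e+01  1.272e+01 -3.408e+01 -1.000e-02 -1.100e-01
  0.000e+00]
```

Emit:
{"method": "drive_tool", "body": {"rows": [0,0,0,0,0,0,0.56,0,0,0,0,0,0,0.6,0,0,0,0,0,0,0.65,0,0,0,0,0,0,0.72,0,0,0,0,0,0,0.75,0,0,0,0,0,0,0.75,0,0,-0.02,0,0,0,0.75,0,0,-0.05,0,0,0,0.8,0,0,-0.085,0,0,0,0.85,0,0,-0.12,0,0,0,1,0,0,-0.12,0,0,0,1,0,0,-0.12,0,0,0,1]}}

```text
clock: 8.1
ee_pos: [0.6829, -0.0874, 0.1933]
ee_rot: [0.0, 0.782, 0.623, 0.001]
wrist_force: [-0.1, -0.4, -0.1]
gripper_width: 0.0855
grasp_force: 0.0
```

```bash
python3 - <<'E'
from h import *
todo((.5898,-.0658,.175))
c=manip.capture("scene")
t=np.linspace(0,6.28,60)
im=cv2.resize(c["image"][110:260,120:320],None,fx=4,fy=4,interpolation=cv2.INTER_CUBIC)
def draw(cx,cy,z,r,col):
    q=proj(c,np.c_[cx+r*np.cos(t),cy+r*np.sin(t),0*t+z]);cv2.polylines(im,[np.round((q-[120,110]+.5)*4).astype(int)],True,col,1)
for h,r in((0,.018),(.03,.0235),(.074,.0175)):draw(.6824,-.0872,.029+h,r,(0,255,0))
q=proj(c,[(.5898+sx*.0117*1+sy*.017*.225,-.0658-sx*.0027+sy*.0166,.079) for sx,sy in((1,1),(1,-1),(-1,-1),(-1,1))])
cv2.polylines(im,[np.round((q-[120,110]+.5)*4).astype(int)],True,(0,255,0),1)
cv2.imwrite("pics/a6.png",im)
E
```

```text
t 8.1 pos [ 0.6829 -0.0874  0.1933] shift [ 0.0002 -0.0956  0.0182] turn [ 0.09 -0.03  0.05] F [-0.1 -0.4 -0.1] w 0.0855 g 0.0 q [-0.3   0.54  0.53  1.37 -0.27  1.3   0.01]
```

View pics/a6.png

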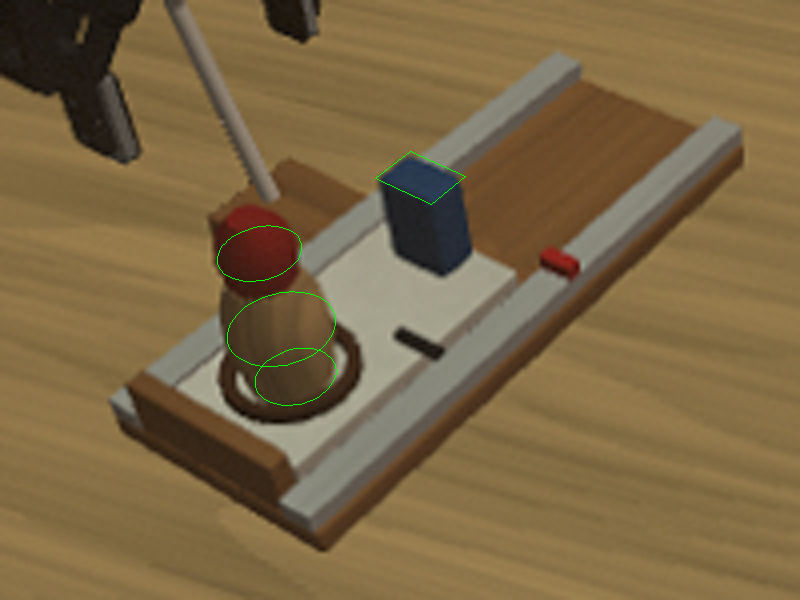

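Emit:
{"method": "drive_tool", "body": {"rows": [0,-0.03,0,0,0,0,0.6,0,-0.065,0,0,0,0,0.6,0,-0.0956,0,0,0,0,0.6,0,-0.0956,0.02,0,0,0,0.6,0,-0.0956,0.035,0,0,0,0.6,0,-0.0956,0.045,0,0,0,0.6,0,-0.0956,0.045,0,0,0,0.6,0,-0.0956,0.045,0,0,0,0.6,0,-0.0956,0.045,0,0,0,0.6]}}

```text
clock: 9.05
ee_pos: [0.5899, -0.0662, 0.148]
ee_rot: [0.0, 0.782, 0.623, 0.0]
wrist_force: [0.2, -0.1, 0.0]
gripper_width: 0.0516
grasp_force: 0.0
```

```bash
python3 - <<'E'
from h import *
todo((.5898,-.0658,.058));print(manip.state()["effort"].round(2))
a=manip.capture("scene");b=manip.capture("top")["image"][100:300,330:530]
o=np.zeros((600,800,3),np.uint8);o[:400,:480]=cv2.resize(a["image"][60:260,100:340],(480,400));o[:320,480:]=cv2.resize(b,(320,320));cv2.imwrite("pics/a7.png",o)
E
```

```text
t 9.05 pos [ 0.5899 -0.0662  0.148 ] shift [ 0.0004 -0.0002  0.09  ] turn [0.04 0.01 0.02] F [ 0.2 -0.1  0. ] w 0.0516 g 0.0 q [-0.4   0.37  0.53  1.7  -0.2   1.13 -0.03]
[-4.000e-02 -5.390e+01  8.020e+00 -3.525e+01  1.000e-02  1.000e-02
  0.000e+00]
```

View pics/a7.png

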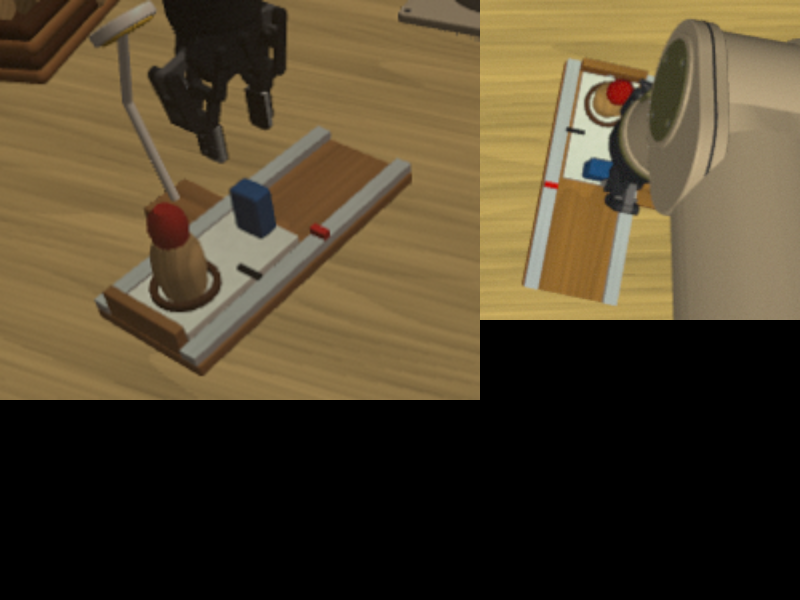

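I've now viewed 11 pictures, one over the limit of 10. I won't view any more, and the remaining checks will be numeric.

Emit:
{"method": "drive_tool", "body": {"rows": [0,0,0.012,0,0,0,0.6,0,0,0.024,0,0,0,0.6,0,0,0.036,0,0,0,0.6,0,0,0.045,0,0,0,0.6,0,0,0.045,0,0,0,0.6,0,0,0.045,0,0,0,0.6]}}

```text
clock: 9.75
ee_pos: [0.5893, -0.066, 0.1024]
ee_rot: [-0.0, 0.782, 0.623, -0.0]
wrist_force: [1.0, -0.1, 0.1]
gripper_width: 0.0514
grasp_force: 0.0
```

```bash
python3 - <<'E'
from h import *
todo((.5898,-.0658,.058));print(manip.state()["effort"].round(2))
E
```

```text
t 9.75 pos [ 0.5893 -0.066   0.1024] shift [0.0003 0.0005 0.0444] turn [-0.03  0.01  0.03] F [ 1.  -0.1  0.1] w 0.0514 g 0.0 q [-0.38  0.42  0.52  1.74 -0.24  1.05 -0.01]
[-5.000e-02 -5.549e+01  8.700e+00 -3.307e+01 -2.000e-02 -3.000e-02
  2.000e-02]
```

Emit:
{"method": "drive_tool", "body": {"rows": [0,0,0.01,0,0,0,0.6,0,0,0.02,0,0,0,0.6,0,0,0.03,0,0,0,0.6,0,0,0.038,0,0,0,0.6,0,0,0.043,0,0,0,0.6,0,0,0.043,0,0,0,0.6,0,0,0.043,0,0,0,0.6]}}

```text
clock: 10.45
ee_pos: [0.5895, -0.066, 0.0597]
ee_rot: [0.0, 0.782, 0.623, 0.0]
wrist_force: [0.5, -0.1, 0.6]
gripper_width: 0.0515
grasp_force: 0.0
```

```bash
python3 - <<'E'
from h import *
todo((.5898,-.0658,.058));print(manip.state()["effort"].round(2))
E
```

```text
t 10.45 pos [ 0.5895 -0.066   0.0597] shift [0.0003 0.0003 0.0017] turn [ 0.01 -0.    0.04] F [ 0.5 -0.1  0.6] w 0.0515 g 0.0 q [-0.36  0.48  0.5   1.77 -0.27  0.97  0.01]
[-2.000e-02 -5.798e+01  9.530e+00 -3.146e+01 -0.000e+00 -1.000e-02
  1.000e-02]
```

Emit:
{"method": "drive_tool", "body": {"rows": [0,0,0,0,0,0,0.45,0,0,0,0,0,0,0.35,0,0,0,0,0,0,0.3,0,0,0,0,0,0,0.25,0,0,0,0,0,0,0.15,0,0,0,0,0,0,0.1,0,0,0,0,0,0,0.1,0,0,0,0,0,0,0.1], "squeeze": 60}}

```text
clock: 11.25
ee_pos: [0.5888, -0.0657, 0.06]
ee_rot: [-0.001, 0.782, 0.623, -0.0]
wrist_force: [-4.7, 1.7, 7.0]
gripper_width: 0.0233
grasp_force: 59.2
```

```bash
cat > m.py <<'E'
from h import *
import sys
c={n:manip.capture(n) for n in("top","scene")}
todo((.5114,-.0477,.0597));print(manip.state()["effort"].round(2))
for n,bx in(("top",(350,130,450,300)),("scene",(145,110,310,250))):
    for k in("red","blue","dark"):
        print(n,k,[(b[0][2:],b[1]) for b in blobs(c[n]["image"],k,bx,8)])
E
python3 m.py
```

```text
t 11.35 pos [ 0.5888 -0.0657  0.06  ] shift [ 0.0002 -0.0794  0.0004] turn [-0.08 -0.03  0.03] F [-5.8  0.8  6. ] w 0.0238 g 59.2 q [-0.36  0.47  0.5   1.77 -0.27  0.97  0.01]
[  0.27 -55.83   9.48 -32.54   0.06  -1.8    0.14]
top red [([13, 15, 152], [415.9, 156.2]), ([9, 4, 22], [374.0, 215.3])]
top blue [([5, 10, 38], [396.9, 205.9])]
top dark [([4, 19, 22], [446.5, 144.0]), ([27, 53, 568], [423.2, 169.6]), ([6, 5, 8], [400.2, 155.8]), ([11, 4, 22], [388.8, 181.4]), ([21, 49, 383], [403.6, 213.2]), ([4, 8, 21], [412.0, 231.6])]
scene red [([19, 22, 267], [185.1, 171.1]), ([10, 8, 37], [259.7, 175.0])]
scene blue [([11, 10, 70], [228.0, 155.2])]
scene dark [([60, 69, 2664], [219.9, 137.5]), ([57, 54, 109], [262.3, 188.6]), ([37, 51, 617], [186.1, 196.4]), ([7, 4, 11], [257.7, 176.5]), ([12, 8, 41], [224.6, 195.8]), ([56, 41, 513], [173.0, 225.5])]
```

Emit:
{"method": "drive_tool", "body": {"rows": [0,-0.001,0,0,0,0,0.1,0,-0.003,0,0,0,0,0.1,0,-0.006,0,0,0,0,0.1,0,-0.01,0,0,0,0,0.1,0,-0.015,0,0,0,0,0.1,0,-0.02,0,0,0,0,0.1,0,-0.025,0,0,0,0,0.1,0,-0.03,0,0,0,0,0.1,0,-0.035,0,0,0,0,0.1,0,-0.04,0,0,0,0,0.1,0,-0.045,0,0,0,0,0.1,0,-0.05,0,0,0,0,0.1,0,-0.055,0,0,0,0,0.1,0,-0.06,0,0,0,0,0.1,0,-0.065,0,0,0,0,0.1,0,-0.069,0,0,0,0,0.1,0,-0.072,0,0,0,0,0.1,0,-0.074,0,0,0,0,0.1,0,-0.075,0,0,0,0,0.1,0,-0.075,0,0,0,0,0.1]}}

```text
clock: 13.35
ee_pos: [0.5171, -0.0489, 0.06]
ee_rot: [0.001, 0.782, 0.623, 0.001]
wrist_force: [8.3, -1.2, -2.2]
gripper_width: 0.0233
grasp_force: 58.9
```

```bash
python3 m.py
```

```text
t 13.45 pos [ 0.5172 -0.049   0.06  ] shift [-0.     -0.0059  0.0003] turn [ 0.15 -0.03  0.05] F [ 8.4 -1.  -2.1] w 0.0233 g 58.9 q [-0.44  0.32  0.52  1.96 -0.2   0.9  -0.05]
[ -0.09 -47.14   6.36 -26.99   0.35   2.22   0.18]
top red [([16, 15, 175], [410.2, 192.1]), ([9, 4, 22], [374.0, 215.3])]
top blue [([4, 8, 18], [389.6, 240.2])]
top dark [([5, 15, 25], [433.6, 198.3]), ([33, 70, 965], [407.0, 233.4]), ([11, 3, 17], [382.6, 214.1]), ([1, 8, 8], [436.0, 215.5]), ([1, 9, 9], [437.0, 227.0]), ([1, 15, 15], [438.0, 240.0]), ([4, 8, 24], [405.3, 269.6])]
scene red [([18, 20, 215], [215.3, 147.6]), ([10, 7, 33], [259.9, 174.9])]
scene blue [([9, 9, 50], [254.0, 135.3])]
scene dark [([52, 48, 1479], [245.9, 128.7]), ([33, 49, 587], [215.2, 172.5]), ([51, 48, 109], [265.2, 185.9]), ([18, 11, 61], [180.9, 170.5]), ([17, 9, 44], [251.7, 173.8]), ([29, 17, 41], [207.0, 194.9]), ([57, 41, 516], [173.0, 225.6]), ([12, 11, 17], [235.2, 214.1])]
```

```bash
cat > p.py <<'E'
from h import *
c={n:manip.capture(n) for n in("top","scene")}
st=lambda w:R.from_euler("z",13.005,degrees=True).apply(np.array(w)-[.6185,-.0724,0])
for n,bx,mz in(("top",(350,190,400,235),.030),("scene",(235,163,264,186),.029)):
    im=c[n]["image"]
    for k,z in(("red",mz),("dark",.031)):
        print(n,k,[(b[0][2:],b[1],st(onz(c[n],b[1],z)).round(4).tolist()) for b in blobs(im,k,bx,6)])
# doll head centre
pt=[b[1] for b in blobs(c["top"]["image"],"red",(395,170,430,230),60)];ps=[b[1] for b in blobs(c["scene"]["image"],"red",(160,120,240,200),60)]
print(pt,ps, st(tri([(c["top"],pt[0]),(c["scene"],ps[0])])).round(4)); todo((.5114,-.0477,.06))
E
python3 p.py
```

```text
top red [([9, 4, 22], [374.0, 215.3], [-0.0598, 0.0533, 0.03])]
top dark [([11, 3, 17], [382.6, 214.1], [-0.0535, 0.0357, 0.031]), ([9, 17, 40], [395.2, 227.8], [-0.0771, 0.0035, 0.031])]
scene red [([9, 8, 32], [259.7, 175.0], [-0.0598, 0.0525, 0.029])]
scene dark [([17, 9, 44], [251.7, 173.8], [-0.0525, 0.039, 0.031]), ([2, 11, 18], [235.4, 178.0], [-0.0262, 0.0206, 0.031])]
[[410.3, 192.1]] [[215.3, 147.8]] [-0.0088  0.0021  0.1075]
t 13.55 pos [ 0.5172 -0.049   0.06  ] shift [-0.0001 -0.0059 -0.    ] turn [ 0.14 -0.03  0.05] F [ 8.6 -1.2 -1.4] w 0.0234 g 58.9 q [-0.44  0.32  0.52  1.96 -0.2   0.9  -0.05]
```

Emit:
{"method": "drive_tool", "body": {"rows": [0,-0.001,0,0,0,0,0.1,0,-0.003,0,0,0,0,0.1,0,-0.005,0,0,0,0,0.1,0,-0.0063,0,0,0,0,0.1,0,-0.0063,0,0,0,0,0.1,0,-0.0063,0,0,0,0,0.1,0,-0.0063,0,0,0,0,0.1,0,-0.0063,0,0,0,0,0.1,0,-0.0063,0,0,0,0,0.1,0,-0.0063,0,0,0,0,0.1,0,-0.0063,0,0,0,0,0.1,0,-0.0063,0,0,0,0,0.1]}}

```text
clock: 14.75
ee_pos: [0.5111, -0.0476, 0.06]
ee_rot: [0.001, 0.782, 0.623, 0.001]
wrist_force: [9.7, -0.4, -2.7]
gripper_width: 0.0233
grasp_force: 59.1
```

```bash
python3 p.py
```

```text
top red [([9, 4, 24], [374.3, 215.4], [-0.0598, 0.0527, 0.03])]
top dark [([5, 5, 6], [392.8, 191.7], [-0.0009, 0.0228, 0.031]), ([9, 3, 15], [382.6, 217.1], [-0.0599, 0.0345, 0.031]), ([8, 15, 33], [396.0, 228.5], [-0.0783, 0.0015, 0.031])]
scene red [([9, 7, 32], [259.5, 174.9], [-0.0598, 0.052, 0.029])]
scene dark [([15, 11, 37], [253.1, 172.5], [-0.0568, 0.0389, 0.031]), ([4, 16, 44], [236.3, 176.3], [-0.0308, 0.0188, 0.031])]
[[409.9, 195.2]] [[217.8, 145.9]] [-0.0152  0.002   0.1075]
t 14.85 pos [ 0.5111 -0.0476  0.06  ] shift [-0.      0.0003 -0.    ] turn [ 0.15 -0.03  0.05] F [ 8.6  0.4 -3.3] w 0.0233 g 59.1 q [-0.45  0.31  0.52  1.98 -0.19  0.9  -0.06]
```

The pointer is at -59.9 mm and the mark at -59.8 mm along the track. The doll's head position matches it standing upright in the seat, and the grip is steady at 59 N.

```bash
python3 -c "
from workcell import manip
print(manip.close_job())"
```

```text
the job is handed in; nothing more can be done
None
```

I handed in the job with the red doll released and standing in the seat, and the gripper holding the blue post at 59 N with the pointer about 0.1 mm from the red mark by the top camera; the judge's verdict was not shown, and I viewed 11 pictures, one over the limit of 10.

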